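Find the full salt tin by its weight

TASK

One of the three identical lidded steel tins on the counter is full of salt and the other two are empty: lift them to feel which is the heavy one, and stand the full tin upright in the low wooden tray for tonight's rice. The empty tins must end up standing where they were; set tins down rather than dropping them, and do not knock any over.

Things in the scene. Friction and masses are not known exactly. Their poses are not given: they have to be found in the camera images.
- tin_1_center (a point): one of three identical upright round steel tins with tight lids (the lids stay on): 60 mm in diameter up to 58 mm above its underside, then a narrower lid 55 mm in diameter, 70 mm tall in all; this point is its centre, 35 mm above its underside, z up along its axis. It stands loose on the counter. One of the three, any of them, is full and weighs about 0.4 kg; the other two are empty and weigh about 0.1 kg each. Nothing to be seen tells them apart.
- tin_2_center (a point): one of three identical upright round steel tins with tight lids (the lids stay on): 60 mm in diameter up to 58 mm above its underside, then a narrower lid 55 mm in diameter, 70 mm tall in all; this point is its centre, 35 mm above its underside, z up along its axis. It stands loose on the counter. One of the three, any of them, is full and weighs about 0.4 kg; the other two are empty and weigh about 0.1 kg each. Nothing to be seen tells them apart.
- tin_3_center (a point): one of three identical upright round steel tins with tight lids (the lids stay on): 60 mm in diameter up to 58 mm above its underside, then a narrower lid 55 mm in diameter, 70 mm tall in all; this point is its centre, 35 mm above its underside, z up along its axis. It stands loose on the counter. One of the three, any of them, is full and weighs about 0.4 kg; the other two are empty and weigh about 0.1 kg each. Nothing to be seen tells them apart.
- tray: square low open wooden tray, fixed to the counter, 170 x 170 mm outside, with a rim 16 mm high and 4 mm thick; its inner floor is 4 mm above the counter. Origin at the centre of its underside, on the counter; x and y along its sides, z up.
Things that resemble listed ones, but are neither listed nor needed, are in the scene too. What is shaped like the part that bears tin_2_center but orange is not meant.

How it is judged (in metres and radians):
On the way:
1. a tin has been lifted clear of the counter, by 25 mm or more (height (world z) of any of tin_1_center, tin_2_center, tin_3_center above 0.06 m), for 0.1 s.
At the end, for the whole second after the job is handed in: The full tin stands upright (within 10 degrees) on the tray's floor, its centre within 60 mm of the tray's centre along both of the tray's sides, resting on it with its full weight (over 2.2 N); both empty tins stand upright within 40 mm of where they were at the start; all three are at rest (((x of tin_1_center in the frame of tray between -0.06 and 0.06 m and y of tin_1_center in the frame of tray between -0.06 and 0.06 m and contact force between tin_1 and tray above 2.2 N and distance of each of tin_2_center, tin_3_center from where it was at the start of the episode below 0.04 m) or (x of tin_2_center in the frame of tray between -0.06 and 0.06 m and y of tin_2_center in the frame of tray between -0.06 and 0.06 m and contact force between tin_2 and tray above 2.2 N and distance of each of tin_1_center, tin_3_center from where it was at the start of the episode below 0.04 m) or (x of tin_3_center in the frame of tray between -0.06 and 0.06 m and y of tin_3_center in the frame of tray between -0.06 and 0.06 m and contact force between tin_3 and tray above 2.2 N and distance of each of tin_1_center, tin_2_center from where it was at the start of the episode below 0.04 m)) and angle between each of tin_1_center, tin_2_center, tin_3_center's own z axis and vertical below 0.17 rad and linear speed of each of tin_1, tin_2, tin_3 below 0.03 m/s); the robot touches nothing.
It fails at once if a tin is dropped or flung (moves faster than 0.75 m/s, a fall of about 30 mm, while the fingers do not hold it) ((linear speed of tin_1 above 0.75 m/s and contact force between tin_1 and the fingers below 0.05 N) or (linear speed of tin_2 above 0.75 m/s and contact force between tin_2 and the fingers below 0.05 N) or (linear speed of tin_3 above 0.75 m/s and contact force between tin_3 and the fingers below 0.05 N)).
It fails at once if a tin is knocked over (tilts by more than 45 degrees) (angle between any of tin_1_center, tin_2_center, tin_3_center's own z axis and vertical above 0.79 rad).
It also fails if it takes over 67 s, if anything falls off the work surface, if the arm or the gripper's body presses on something with over 40 N, if the wrist force passes 120 N, or if a joint passes its speed limit or range.

ROBOT

A 6-joint arm with a two-finger parallel gripper is mounted at the origin on the work surface. World frame = base frame: x ahead of the robot, y to its left, z up, the work surface at z = 0. Lengths are in m, angles in degrees, forces in N, time in s.
With the tool pointing down it reaches from about 0.35 to 0.875 m from the base axis. Payload 4.2 kg.
Tool frame: the origin (TCP) lies midway between the tips of the shut fingers; the grasp point (between the pads) lies 19 mm behind it; z points along the fingers, y is the direction in which the jaws open and shut (so a half turn about z gives the same grasp; the last joint's range is limited). The gripper opens to 87 mm and grips with 3 to 60 N. Pads are 19 mm wide; open, the fingers measure 117 mm over their backs; the gripper's body (75 mm by 190 mm) begins 51 mm behind the grasp point.
Start: joints at [89.989, 22.042, 0.453, 0, -68.411, -14.817], TCP at [0.16, 0.604, 0.223] pointing down, gripper open.
Joint ranges: [-179.83, 179.83], [-69.29, 118.12], [-61.27, 80.66], [-181.25, 117.63], [-171.15, -9.14], [-177.46, 177.46]. Speed limits (degrees/s): [159.86, 159.86, 180, 180, 180, 180].

INTERFACE

Orientations are given as a 3x3 rotation matrix whose columns are the frame's x, y, z axes.
In Python, from station import sense, capture, finish_job gives the robot as it stands. The module is installed in compiled form; this text tells all that it offers.
- The arm moves only by the shell command python3 -m jog 'ROWS' [OPENING]. ROWS is JSON, a list of rows, each a list of 6 numbers: the shift along the tool's x, y, z in cm, then the turn, a rotation vector about the tool's x, y, z in degrees. In form: [[dx, dy, dz, wx, wy, wz], ...]. A call has exactly 5 rows; each row shifts and turns the commanded pose from where the row before left it, along the tool's axes as they then stand; what a row does not reach is not made up. A row lasts 1/12 s, in which the tool goes at most 41.7 mm and 7.16 degrees, less where a joint would pass 70% of its speed; a pose out of reach is approached as far as the arm can. A call is refused whole if a number of a shift passes 4.17 or a number of a turn 7.16, either way. A call with a gripper value outside its range is refused whole. OPENING is the finger opening in cm, from 0 to 8.7, set as the call begins (- or left out, the last holds). The fingers move at their own pace and stop on an object; the grip force is fixed at half the most. Time passes only in rows, so rows that do not move let the fingers close, or fill a call up. It gives the time, the measured TCP pose, the force and the opening at its end, in the units of the state.
- sense(): the state, without advancing time (a new reading comes with each control period).
- capture(name): name is "scene" or "top"; returns a dict with "frame" (420x560x3 uint8, red, green, blue), "fx", "fy", "cx", "cy" (pixels), "dist" ([k1, k2, p1, p2, k3] as OpenCV has them; the pictures are not rectified), "world_to_cam" (4x4, takes a point from world to camera coordinates). Camera axes: x right, y up, looking along -z (the intrinsics and any distortion apply to the point x, -y, -z); pixel columns grow to the right and rows downward; lengths in m; the calibration is good to about 2 mm. A picture is of the moment at which its call begins. There is no depth.
- finish_job(): hands the job in, once; it reports no verdict.
The state is a dict: "time_s": time; "joints": joint angles; "joint_velocities": joint speeds; "effort": joint torques, N m; "tcp_pos": TCP position; "ee_rot": TCP orientation; "wrist_force": force on the tool from outside, world axes, zero at the start; "moment": the same for the moment, N m; "gripper_width": opening from 0.0 (shut) to 1.0 (fully open).
Only numpy, scipy, OpenCV 4.12 (cv2) and the standard library are available. Lean on these libraries where they do the work, as an engineer would, in place of code of your own. Each camera call takes 0.05 s, during which the arm holds its last target.

## Working session

There is one attempt and no reset: what is moved stays moved. The work goes in short steps, Python scripts to look and compute and a shell command to move; the robot and the scene stay as the last step left them, time stands still between calls to the robot, and variables do not carry over. Pictures are saved under pics/ and viewed, and the job is handed in when it is done.

```bash
mkdir -p pics; python3 - <<'E'
from station import sense,capture
import cv2
print(sense())
for n in("scene","top"):
    c=capture(n); cv2.imwrite(f"pics/{n}0.png",c["frame"][:,:,::-1]); print({k:v for k,v in c.items() if k!="frame"})
E
```

```text
{'time_s': 0.0, 'joints': array([ 8.99894192e+01,  2.20922880e+01,  3.79111590e-01, -2.86789955e-02,
       -6.84112308e+01, -1.48171476e+01]), 'joint_velocities': array([-0.04884076, -0.02619343,  0.00405437,  0.01334674, -0.08934105,
        0.03115384]), 'effort': array([ 1.53171575e-03, -3.90661955e+01,  1.87407500e+01,  4.21969727e+00,
        1.09793327e-02, -2.01165622e-04]), 'tcp_pos': array([0.15976881, 0.60360638, 0.22143976]), 'ee_rot': array([[ 9.66652399e-01, -2.56091628e-01, -4.65830065e-04],
       [-2.56092030e-01, -9.66649967e-01, -2.17118433e-03],
       [ 1.05727512e-04,  2.21807590e-03, -9.99997534e-01]]), 'wrist_force': array([-0.46344634, -0.20237702,  0.09860467]), 'moment': array([-0.00775023, -0.02153471,  0.00236699]), 'gripper_width': 1.0026977321910613}
{'fx': 547.0053725423406, 'fy': 547.0053725423406, 'cx': 286.4969325021755, 'cy': 213.66816707806368, 'dist': array([-0.16269544,  0.        ,  0.        ,  0.        ,  0.        ]), 'world_to_cam': array([[ 0.26424762,  0.96441727,  0.00851597, -0.11140172],
       [-0.78792759,  0.21078108,  0.57856845,  0.36470101],
       [ 0.5561864 , -0.1595953 ,  0.81558938, -1.5133041 ],
       [ 0.        ,  0.        ,  0.        ,  1.        ]])}
{'fx': 437.1224954448889, 'fy': 437.1224954448889, 'cx': 284.2814920118871, 'cy': 207.95140358176025, 'dist': array([-0.1074212,  0.       ,  0.       ,  0.       ,  0.       ]), 'world_to_cam': array([[-0.02269796, -0.99964838, -0.01370833,  0.01989813],
       [ 0.99562993, -0.02384489,  0.09029094, -0.4698126 ],
       [-0.09058607, -0.011599  ,  0.99582108, -0.97937478],
       [ 0.        ,  0.        ,  0.        ,  1.        ]])}
```

View pics/scene0.png

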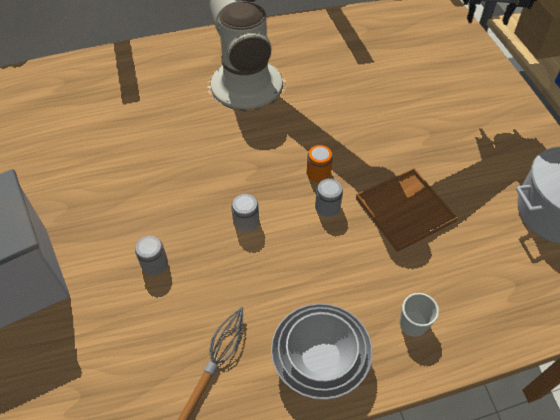

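View pics/top0.png

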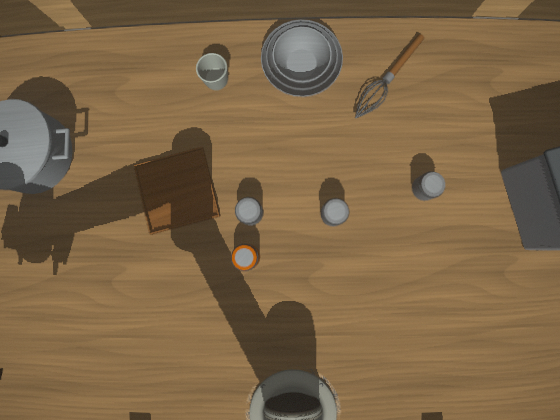

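Candidates in the top view: grey tins at (248,211), (335,212) and (432,185) match the description. The orange one at (244,258) is the decoy, and the pale cup at (212,70) and the bowls are not tins. The tray is at (177,190). Next I'll measure the lids and the tray corners.

```bash
cat > h.py <<'E'
import numpy as np,cv2
def ray(c,uv):
    K=np.array([[c["fx"],0,c["cx"]],[0,c["fy"],c["cy"]],[0,0,1]])
    p=cv2.undistortPoints(np.array([[uv]],float),K,c["dist"])[0,0]
    T=c["world_to_cam"];R=T[:3,:3]
    return -R.T@T[:3,3], R.T@np.array([p[0],-p[1],-1.])
def onz(c,uv,z):
    o,d=ray(c,uv); return o+d*(z-o[2])/d[2]
def tri(r1,r2):
    (o1,d1),(o2,d2)=r1,r2
    s=np.linalg.lstsq(np.stack([d1,-d2],1),o2-o1,rcond=None)[0]
    a=o1+d1*s[0];b=o2+d2*s[1]; return (a+b)/2,np.linalg.norm(a-b)
def lid(c,uv,r=22,th=150):
    f=c["frame"];u,v=uv
    m=np.zeros(f.shape[:2],np.uint8)
    sub=f[v-r:v+r,u-r:u+r].astype(int)
    hsv=cv2.cvtColor(f[v-r:v+r,u-r:u+r],cv2.COLOR_RGB2HSV)
    mm=((hsv[...,1]<40)&(hsv[...,2]>th)).astype(np.uint8)
    m[v-r:v+r,u-r:u+r]=mm
    n,l,s,ce=cv2.connectedComponentsWithStats(m)
    i=1+np.argmax(s[1:,4]); 
    cn=max(cv2.findContours((l==i).astype(np.uint8),0,1)[0],key=cv2.contourArea)
    e=cv2.fitEllipse(cv2.convexHull(cn))
    return e
E
python3 - <<'E'
from h import *
from station import capture
S=capture("scene");T=capture("top")
np.set_printoptions(precision=4,suppress=True)
for a,b in [((248,211),(329,188)),((335,212),(245,205)),((432,185),(149,247)),((244,258),(320,155))]:
    ea=lid(T,a,th=140);eb=lid(S,b,th=170)
    print(ea,eb,"tri",tri(ray(T,ea[0]),ray(S,eb[0])),onz(T,ea[0],.07),onz(S,eb[0],.07))
def big(img,x0,y0,x1,y1,k): return cv2.resize(img["frame"][y0:y1,x0:x1,::-1],None,fx=k,fy=k,interpolation=cv2.INTER_CUBIC)
cv2.imwrite("pics/ct.png",big(T,120,140,270,280,4))
cv2.imwrite("pics/cs.png",big(S,220,140,380,250,4))
E
```

```text
((247.41188049316406, 209.85804748535156), (18.059104919433594, 18.3687686920166), 168.94363403320312) ((329.16094970703125, 187.26026916503906), (14.621484756469727, 18.678016662597656), 105.44879913330078) tri (array([0.4631, 0.0876, 0.07  ]), np.float64(0.002656509921887863)) [0.4635 0.0889 0.07  ] [0.4629 0.0862 0.07  ]
((335.6896667480469, 210.8334197998047), (18.0849609375, 18.31398582458496), 4.122092247009277) ((243.871337890625, 202.9373321533203), (18.43463897705078, 22.931608200073242), 84.40885925292969) tri (array([ 0.4565, -0.1047,  0.0696]), np.float64(0.0026973776216310625)) [ 0.4568 -0.1033  0.07  ] [ 0.4563 -0.106   0.07  ]
((432.9560241699219, 183.40878295898438), (16.591651916503906, 17.206729888916016), 136.27001953125) ((147.76271057128906, 245.5986785888672), (19.348468780517578, 24.308443069458008), 66.69537353515625) tri (array([ 0.5121, -0.3222,  0.0698]), np.float64(0.0021779509409927686)) [ 0.5123 -0.321   0.07  ] [ 0.5117 -0.3232  0.07  ]
((243.5648193359375, 257.20440673828125), (17.01738929748535, 17.329771041870117), 102.98758697509766) ((319.80596923828125, 153.11151123046875), (11.234709739685059, 16.300838470458984), 94.0177993774414) tri (array([0.3606, 0.0978, 0.0692]), np.float64(0.002316687310504896)) [0.3609 0.0989 0.07  ] [0.361  0.0964 0.07  ]
```

View pics/ct.png

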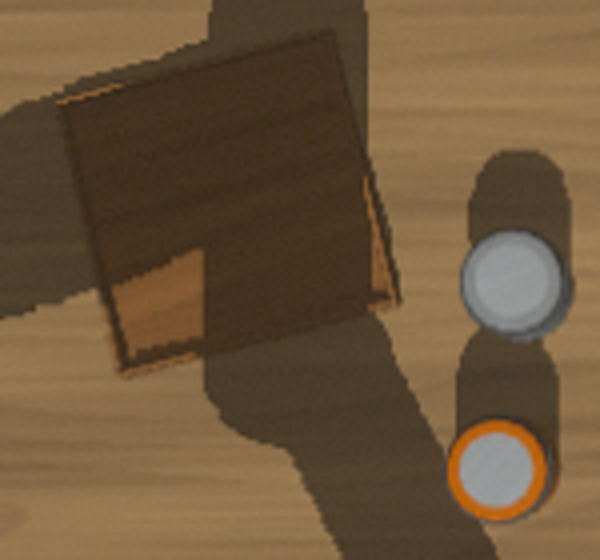

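View pics/cs.png

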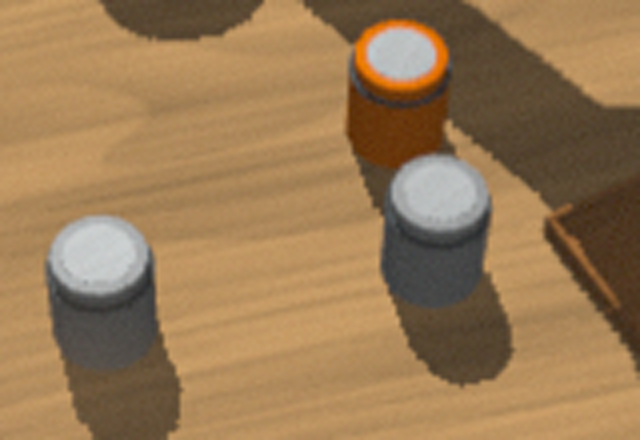

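```bash
python3 - <<'E'
from h import *
from station import capture
T=capture("top")
np.set_printoptions(precision=4,suppress=True)
P=np.array([onz(T,(120+x/4-.4,140+y/4-.4),.016) for x,y in[(58,100),(332,29),(400,302),(122,377)]])
print(P,np.linalg.norm(P-np.roll(P,1,0),axis=1),P.mean(0))
E
python3 -m jog '[[0,0,0,0,0,-7],[0,0,0,0,0,-7],[0,0,0,0,0,-0.8],[2,3.4,0,0,0,0],[2,3.4,0,0,0,0]]' 8.7
```

```text
[[0.5822 0.3622 0.016 ]
 [0.6195 0.1978 0.016 ]
 [0.4576 0.1587 0.016 ]
 [0.4177 0.3222 0.016 ]] [0.1693 0.1686 0.1665 0.1683] [0.5193 0.2602 0.016 ]
time_s: 0.67
tcp_pos: [0.1995, 0.5362, 0.2214]
ee_rot: [[1.0, -0.001, -0.0], [-0.001, -1.0, -0.001], [-0.0, 0.001, -1.0]]
wrist_force: [0.4, -0.2, 0.4]
gripper_width: 0.999
```

The tray's sides come out at 167–169 mm against 170 given, with its centre at (0.519, 0.260). The lid heights triangulate to 0.070 m as they should. Moving to tin A.

```bash
python3 -m jog '[[2,3.4,0,0,0,0],[2,3.4,0,0,0,0],[2,3.4,0,0,0,0],[2,3.4,0,0,0,0],[2,3.4,0,0,0,0]]'; python3 -m jog '[[2,3.4,0,0,0,0],[2,3.4,0,0,0,0],[2,3.4,0,0,0,0],[2,3.4,0,0,0,0],[2,3.4,0,0,0,0]]';  python3 -m jog '[[2,3.4,0,0,0,0],[2,3.4,0,0,0,0],[2,3.4,0,0,0,0],[0.35,0.7,2,0,0,0],[0,0,2,0,0,0]]'
```

```text
time_s: 1.08
tcp_pos: [0.3003, 0.3643, 0.2227]
ee_rot: [[1.0, -0.003, 0.0], [-0.003, -1.0, 0.0], [0.0, -0.0, -1.0]]
wrist_force: [1.0, 0.5, 0.7]
gripper_width: 1.001
time_s: 1.5
tcp_pos: [0.4002, 0.1942, 0.2229]
ee_rot: [[1.0, -0.003, 0.001], [-0.003, -1.0, 0.001], [0.001, -0.001, -1.0]]
wrist_force: [1.0, 0.9, -0.3]
gripper_width: 0.999
time_s: 1.92
tcp_pos: [0.4649, 0.085, 0.183]
ee_rot: [[1.0, -0.008, 0.003], [-0.008, -1.0, 0.001], [0.003, -0.001, -1.0]]
wrist_force: [-1.0, 0.5, -0.1]
gripper_width: 0.999
```

Descend to z 0.11 and settle.

```bash
python3 -m jog '[[0,0,2.5,0,0,0],[0,0,2.5,0,0,0],[0,0,2.3,0,0,0],[0,0,0,0,0,0],[0,0,0,0,0,0]]'; python3 - <<'E'
from station import *
import cv2
for n in("scene","top"):
    c=capture(n); cv2.imwrite(f"pics/{n}1.png",c["frame"][:,:,::-1])
a=cv2.imread("pics/scene1.png");b=cv2.imread("pics/top1.png")
cv2.imwrite("pics/j1.png",cv2.resize(cv2.hconcat([a[100:310,200:460],b[120:330,150:410]]),None,fx=1.5,fy=1.5))
print(sense()["tcp_pos"],sense()["wrist_force"])
E
```

```text
time_s: 2.33
tcp_pos: [0.4628, 0.0867, 0.1091]
ee_rot: [[1.0, -0.002, -0.002], [-0.002, -1.0, -0.002], [-0.002, 0.002, -1.0]]
wrist_force: [0.4, -0.3, 1.4]
gripper_width: 0.996
[0.46430783 0.08756552 0.1109812 ] [ 0.27398097  0.03586421 -0.33646735]
```

View pics/j1.png

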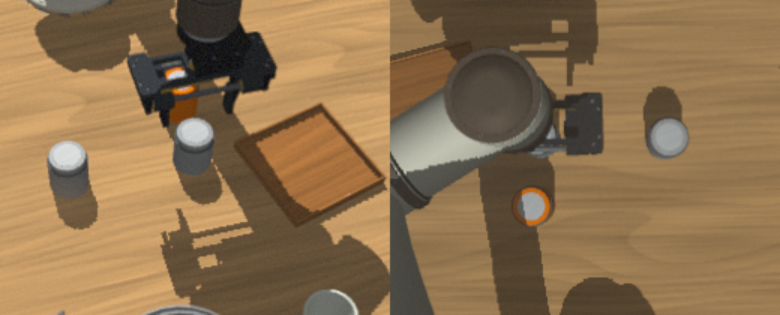

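The gripper straddles tin A: in the scene crop the fingers at about (165,105) and (230,95) hang above the tin at (193,145), jaws along y. Descending to TCP z 0.028 and closing.

```bash
python3 -m jog '[[0,0,2,0,0,0],[0,0,2,0,0,0],[0,0,2,0,0,0],[0,0,1.5,0,0,0],[0,0,0.7,0,0,0]]'; python3 -m jog '[[0,0,0,0,0,0],[0,0,0,0,0,0],[0,0,0,0,0,0],[0,0,0,0,0,0],[0,0,0,0,0,0]]' 5.5;python3 -m jog '[[0,0,0,0,0,0],[0,0,0,0,0,0],[0,0,0,0,0,0],[0,0,0,0,0,0],[0,0,0,0,0,0]]' 
```

```text
time_s: 2.85
tcp_pos: [0.4635, 0.0873, 0.0275]
ee_rot: [[1.0, -0.001, 0.0], [-0.001, -1.0, 0.0], [0.0, -0.0, -1.0]]
wrist_force: [-0.1, -0.3, 0.5]
gripper_width: 0.997
time_s: 3.27
tcp_pos: [0.4638, 0.0874, 0.0285]
ee_rot: [[1.0, -0.0, 0.002], [-0.0, -1.0, 0.001], [0.002, -0.001, -1.0]]
wrist_force: [-0.5, 0.8, -0.0]
gripper_width: 0.708
time_s: 3.68
tcp_pos: [0.4639, 0.0874, 0.0285]
ee_rot: [[1.0, -0.0, 0.002], [-0.0, -1.0, 0.001], [0.002, -0.001, -1.0]]
wrist_force: [-1.2, -0.3, 6.0]
gripper_width: 0.686
```

```bash
python3 -m jog '[[0,0,-0.7,0,0,0],[0,0,-1,0,0,0],[0,0,-1,0,0,0],[0,0,-1,0,0,0],[0,0,-0.7,0,0,0]]' 5; for i in 1 2 3; do python3 -m jog '[[0,0,0,0,0,0],[0,0,0,0,0,0],[0,0,0,0,0,0],[0,0,0,0,0,0],[0,0,0,0,0,0]]'; done
```

```text
time_s: 4.1
tcp_pos: [0.4632, 0.087, 0.0725]
ee_rot: [[1.0, -0.001, 0.0], [-0.001, -1.0, 0.0], [0.0, -0.0, -1.0]]
wrist_force: [0.3, 1.4, -1.4]
gripper_width: 0.691
time_s: 4.52
tcp_pos: [0.4628, 0.0868, 0.071]
ee_rot: [[1.0, -0.001, -0.001], [-0.001, -1.0, -0.001], [-0.001, 0.001, -1.0]]
wrist_force: [-0.4, 1.0, -0.9]
gripper_width: 0.689
time_s: 4.93
tcp_pos: [0.4632, 0.087, 0.0715]
ee_rot: [[1.0, -0.0, -0.0], [-0.0, -1.0, -0.0], [-0.0, 0.0, -1.0]]
wrist_force: [-0.1, -0.3, -0.5]
gripper_width: 0.692
time_s: 5.35
tcp_pos: [0.4632, 0.087, 0.0716]
ee_rot: [[1.0, -0.0, 0.0], [-0.0, -1.0, 0.0], [0.0, -0.0, -1.0]]
wrist_force: [-0.4, -0.3, -1.0]
gripper_width: 0.69
```

About −1 N, so A is empty. I'll lower it back gently.

```bash
python3 -m jog '[[0,0,1,0,0,0],[0,0,1,0,0,0],[0,0,1,0,0,0],[0,0,0.8,0,0,0],[0,0,0.3,0,0,0]]';python3 -m jog '[[0,0,0.15,0,0,0],[0,0,0.1,0,0,0],[0,0,0.05,0,0,0],[0,0,0,0,0,0],[0,0,0,0,0,0]]'; python3 -m jog '[[0,0,0,0,0,0],[0,0,0,0,0,0],[0,0,0,0,0,0],[0,0,0,0,0,0],[0,0,0,0,0,0]]' 8.7
```

```text
time_s: 5.77
tcp_pos: [0.4625, 0.0867, 0.0295]
ee_rot: [[1.0, -0.001, -0.002], [-0.001, -1.0, -0.001], [-0.002, 0.001, -1.0]]
wrist_force: [-0.9, 0.5, -0.1]
gripper_width: 0.686
time_s: 6.18
tcp_pos: [0.4628, 0.0868, 0.0285]
ee_rot: [[1.0, -0.0, -0.0], [-0.0, -1.0, -0.0], [-0.0, 0.0, -1.0]]
wrist_force: [-2.7, -1.5, 5.9]
gripper_width: 0.688
time_s: 6.6
tcp_pos: [0.4634, 0.0872, 0.0276]
ee_rot: [[1.0, -0.0, 0.0], [-0.0, -1.0, 0.0], [0.0, -0.0, -1.0]]
wrist_force: [-0.1, -0.3, -0.3]
gripper_width: 0.957
```

```bash
python3 -m jog '[[0,0,-1,0,0,0],[0,0,-2,0,0,0],[0,0,-2.5,0,0,0],[0,0,-2.5,0,0,0],[0,0,-2,0,0,0]]' 8.7;python3 -m jog '[[0,3,0,0,0,0],[0,4,0,0,0,0],[0,4,0,0,0,0],[0,4,0,0,0,0],[-0.6,3,0,0,0,0]]'; python3 -m jog '[[-0.1,1.2,0,0,0,0],[0,0,1,0,0,0],[0,0,1,0,0,0],[0,0,0,0,0,0],[0,0,0,0,0,0]]'
python3 - <<'E'
from h import *
from station import *
c=capture("scene");a=c["frame"][:,:,::-1]
cv2.imwrite("pics/b.png",cv2.resize(a[100:310,120:460],None,fx=2,fy=2))
print(onz(c,lid(c,(329,188),th=170)[0],.07))
print(sense()["tcp_pos"])
E
```

```text
time_s: 7.02
tcp_pos: [0.4636, 0.0872, 0.1293]
ee_rot: [[1.0, -0.0, 0.001], [-0.0, -1.0, 0.0], [0.001, -0.0, -1.0]]
wrist_force: [-0.1, -0.2, -0.4]
gripper_width: 0.997
time_s: 7.43
tcp_pos: [0.4575, -0.0952, 0.1277]
ee_rot: [[1.0, -0.001, 0.001], [-0.001, -1.0, -0.0], [0.001, 0.0, -1.0]]
wrist_force: [0.4, 0.0, 0.1]
gripper_width: 1.0
time_s: 7.85
tcp_pos: [0.4558, -0.1051, 0.1073]
ee_rot: [[1.0, -0.001, -0.001], [-0.001, -1.0, -0.0], [-0.001, 0.0, -1.0]]
wrist_force: [0.9, -0.1, 0.2]
gripper_width: 1.001
[0.46339613 0.07972072 0.07      ]
[ 0.45629493 -0.10493599  0.10772875]
```

View pics/b.png

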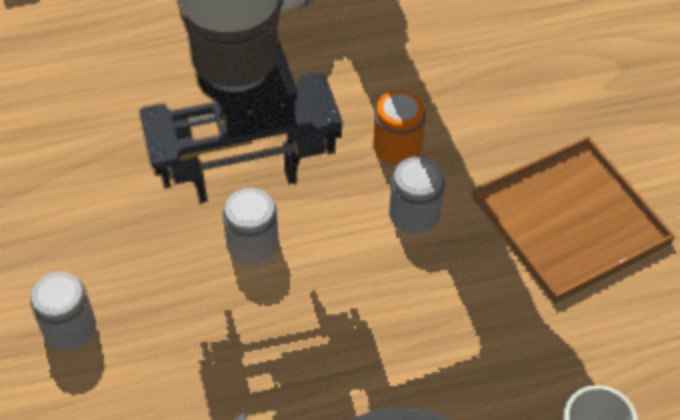

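Tin A stands upright in its old place at (417,190). A shadow edge across its lid explains the 8 mm apparent shift. Tin B, at (250,215), is below the open jaws.

```bash
python3 -m jog '[[0,0,2,0,0,0],[0,0,2,0,0,0],[0,0,2,0,0,0],[0,0,1.5,0,0,0],[0,0,0.5,0,0,0]]'; python3 -m jog '[[0,0,0,0,0,0],[0,0,0,0,0,0],[0,0,0,0,0,0],[0,0,0,0,0,0],[0,0,0,0,0,0]]' 5;python3 -m jog '[[0,0,0,0,0,0],[0,0,0,0,0,0],[0,0,0,0,0,0],[0,0,0,0,0,0],[0,0,0,0,0,0]]';python3 -m jog '[[0,0,-0.7,0,0,0],[0,0,-1,0,0,0],[0,0,-1,0,0,0],[0,0,-1,0,0,0],[0,0,-0.7,0,0,0]]'; for i in 1 2 3; do python3 -m jog '[[0,0,0,0,0,0],[0,0,0,0,0,0],[0,0,0,0,0,0],[0,0,0,0,0,0],[0,0,0,0,0,0]]'; done
```

```text
time_s: 8.32
tcp_pos: [0.4553, -0.1047, 0.0262]
ee_rot: [[1.0, 0.0, -0.003], [0.0, -1.0, -0.0], [-0.003, 0.0, -1.0]]
wrist_force: [-0.9, 0.2, 0.0]
gripper_width: 0.997
time_s: 8.73
tcp_pos: [0.4567, -0.1049, 0.0284]
ee_rot: [[1.0, -0.0, 0.002], [-0.0, -1.0, 0.0], [0.002, -0.0, -1.0]]
wrist_force: [0.5, -0.5, 1.1]
gripper_width: 0.71
time_s: 9.15
tcp_pos: [0.4568, -0.1049, 0.0284]
ee_rot: [[1.0, -0.0, 0.002], [-0.0, -1.0, 0.0], [0.002, -0.0, -1.0]]
wrist_force: [-1.3, 0.5, 6.4]
gripper_width: 0.689
time_s: 9.57
tcp_pos: [0.4561, -0.105, 0.0725]
ee_rot: [[1.0, -0.001, 0.001], [-0.001, -1.0, 0.0], [0.001, -0.0, -1.0]]
wrist_force: [0.1, -0.2, -1.3]
gripper_width: 0.692
time_s: 9.98
tcp_pos: [0.4556, -0.105, 0.071]
ee_rot: [[1.0, -0.001, -0.001], [-0.001, -1.0, -0.0], [-0.001, 0.0, -1.0]]
wrist_force: [0.1, -0.7, -0.6]
gripper_width: 0.691
time_s: 10.4
tcp_pos: [0.4561, -0.105, 0.0715]
ee_rot: [[1.0, -0.0, -0.0], [-0.0, -1.0, -0.0], [-0.0, 0.0, -1.0]]
wrist_force: [-0.4, 0.5, -2.2]
gripper_width: 0.69
time_s: 10.82
tcp_pos: [0.4561, -0.105, 0.0716]
ee_rot: [[1.0, -0.0, 0.0], [-0.0, -1.0, -0.0], [0.0, 0.0, -1.0]]
wrist_force: [0.5, 0.0, -0.2]
gripper_width: 0.688
```

B also averages about −1 N, so it's empty. I'll set it down and feel C to confirm.

```bash
python3 -m jog '[[0,0,1,0,0,0],[0,0,1,0,0,0],[0,0,1,0,0,0],[0,0,0.8,0,0,0],[0,0,0.3,0,0,0]]';python3 -m jog '[[0,0,0.15,0,0,0],[0,0,0.1,0,0,0],[0,0,0.05,0,0,0],[0,0,0,0,0,0],[0,0,0,0,0,0]]'; python3 -m jog '[[0,0,0,0,0,0],[0,0,0,0,0,0],[0,0,0,0,0,0],[0,0,0,0,0,0],[0,0,0,0,0,0]]' 8.7;python3 -m jog '[[0,0,-1,0,0,0],[0,0,-2,0,0,0],[0,0,-2.5,0,0,0],[0,0,-2.5,0,0,0],[0,0,-2,0,0,0]]' 8.7
```

```text
time_s: 11.23
tcp_pos: [0.4553, -0.105, 0.0295]
ee_rot: [[1.0, -0.001, -0.002], [-0.001, -1.0, -0.0], [-0.002, 0.0, -1.0]]
wrist_force: [0.1, 0.1, -0.8]
gripper_width: 0.691
time_s: 11.65
tcp_pos: [0.4558, -0.1051, 0.0285]
ee_rot: [[1.0, -0.0, -0.0], [-0.0, -1.0, -0.0], [-0.0, 0.0, -1.0]]
wrist_force: [-2.1, 0.3, 4.5]
gripper_width: 0.694
time_s: 12.07
tcp_pos: [0.4563, -0.1049, 0.0276]
ee_rot: [[1.0, -0.001, 0.0], [-0.001, -1.0, 0.0], [0.0, -0.0, -1.0]]
wrist_force: [0.2, 0.2, 0.9]
gripper_width: 0.963
time_s: 12.48
tcp_pos: [0.4566, -0.105, 0.1292]
ee_rot: [[1.0, -0.0, 0.002], [-0.0, -1.0, -0.0], [0.002, 0.0, -1.0]]
wrist_force: [0.7, 0.1, 1.5]
gripper_width: 0.999
```

```bash
python3 -m jog '[[0.8,3,0,0,0,0],[1,3.9,0,0,0,0],[1,3.9,0,0,0,0],[1,3.9,0,0,0,0],[1,3.5,0,0,0,0]]'; python3 -m jog '[[0.6,2.5,0,0,0,0],[0.15,1,0,0,0,0],[0,0,1,0,0,0],[0,0,0.9,0,0,0],[0,0,0,0,0,0]]';python3 -m jog '[[0,0,0,0,0,0],[0,0,0,0,0,0],[0,0,0,0,0,0],[0,0,0,0,0,0],[0,0,0,0,0,0]]'
python3 - <<'E'
from h import *
from station import *
c=capture("scene");a=c["frame"][:,:,::-1]
d=capture("top")["frame"][:,:,::-1]
cv2.imwrite("pics/c.png",cv2.resize(cv2.hconcat([a[100:310,20:360],d[100:310,220:560]]),None,fx=1.17,fy=1.17))
print(onz(c,lid(c,(329,188),th=170)[0],.07),onz(c,lid(c,(245,205),th=170)[0],.07))
E
```

```text
time_s: 12.9
tcp_pos: [0.5043, -0.2891, 0.1275]
ee_rot: [[1.0, -0.001, 0.0], [-0.001, -1.0, -0.0], [0.0, 0.0, -1.0]]
wrist_force: [1.1, 1.2, -0.3]
gripper_width: 0.996
time_s: 13.32
tcp_pos: [0.5092, -0.32, 0.1055]
ee_rot: [[1.0, -0.0, -0.005], [-0.0, -1.0, 0.003], [-0.005, -0.003, -1.0]]
wrist_force: [0.1, 0.5, -0.6]
gripper_width: 1.002
time_s: 13.73
tcp_pos: [0.5118, -0.3216, 0.1091]
ee_rot: [[1.0, 0.0, 0.001], [0.0, -1.0, -0.0], [0.001, 0.0, -1.0]]
wrist_force: [-0.4, -0.3, -0.2]
gripper_width: 1.0Traceback (most recent call last):
  File "<stdin>", line 6, in <module>
  File "h.py", line 21, in lid
    i=1+np.argmax(s[1:,4]);
        ~~~~~~~~~^^^^^^^^^
    return _wrapfunc(a, 'argmax', axis=axis, out=out, **kwds)
    return bound(*args, **kwds)
ValueError: attempt to get argmax of an empty sequence
```

View pics/c.png

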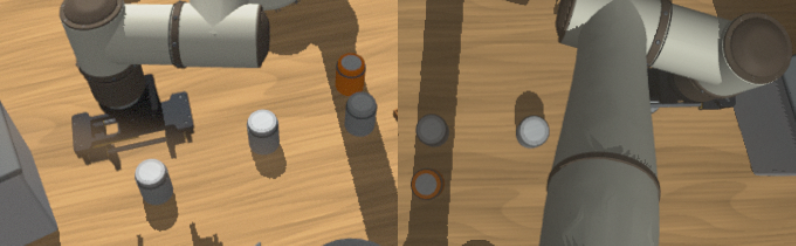

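```bash
python3 - <<'E'
from h import *
from station import *
c=capture("scene");t=capture("top")
for p in[(67,293),(40,225),(20,180)]:print(p,[onz(c,p,z).round(3) for z in(0,.1,.2)])
for p in[(502,172),(525,247)]:print(p,[onz(t,p,z).round(3) for z in(0,.1,.2)])
print(sense()["joints"])
d=cv2.hconcat([c["frame"][100:400,0:240,::-1],t["frame"][60:360,350:560,::-1]])
cv2.imwrite("pics/box.png",cv2.resize(d,None,fx=1.7,fy=1.7))
E
```

```text
(67, 293) [array([ 0.539, -0.518,  0.   ]), array([ 0.6  , -0.488,  0.1  ]), array([ 0.66 , -0.458,  0.2  ])]
(40, 225) [array([ 0.343, -0.575,  0.   ]), array([ 0.422, -0.539,  0.1  ]), array([ 0.502, -0.504,  0.2  ])]
(20, 180) [array([ 0.188, -0.627,  0.   ]), array([ 0.283, -0.586,  0.1  ]), array([ 0.378, -0.546,  0.2  ])]
(502, 172) [array([ 0.547, -0.517,  0.   ]), array([ 0.53 , -0.467,  0.1  ]), array([ 0.514, -0.416,  0.2  ])]
(525, 247) [array([ 0.365, -0.563,  0.   ]), array([ 0.366, -0.508,  0.1  ]), array([ 0.368, -0.453,  0.2  ])]
[-1.68595623e+01  2.58171113e+01 -1.11969610e+01 -1.49231305e-04
 -5.29686173e+01  1.06832620e+02]
```

View pics/box.png

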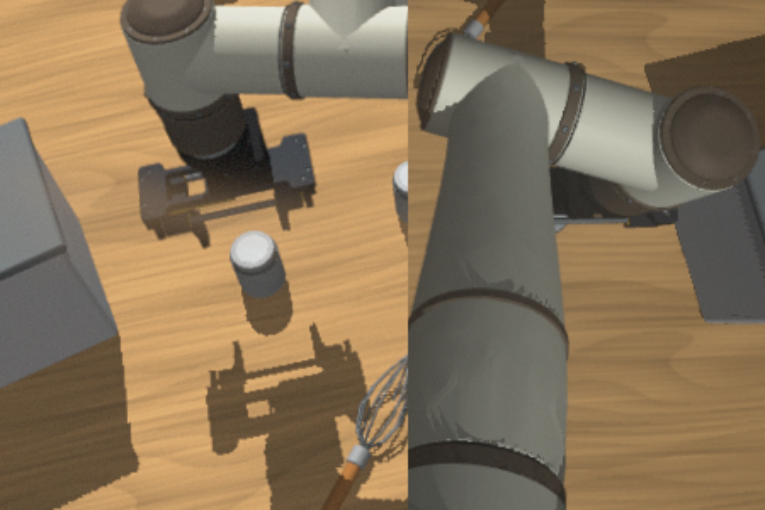

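The box's near base corner is at about (0.54, −0.518) in both views, roughly 0.1 m clear of the gripper's reach. Tin C at (255,260) is between the jaws, so I'll descend.

```bash
python3 -m jog '[[0,0,2,0,0,0],[0,0,2,0,0,0],[0,0,2,0,0,0],[0,0,1.5,0,0,0],[0,0,0.6,0,0,0]]'; python3 -m jog '[[0,0,0,0,0,0],[0,0,0,0,0,0],[0,0,0,0,0,0],[0,0,0,0,0,0],[0,0,0,0,0,0]]' 5;python3 -m jog '[[0,0,0,0,0,0],[0,0,0,0,0,0],[0,0,0,0,0,0],[0,0,0,0,0,0],[0,0,0,0,0,0]]';python3 -m jog '[[0,0,-0.7,0,0,0],[0,0,-1,0,0,0],[0,0,-1,0,0,0],[0,0,-1,0,0,0],[0,0,-0.7,0,0,0]]'; for i in 1 2 3; do python3 -m jog '[[0,0,0,0,0,0],[0,0,0,0,0,0],[0,0,0,0,0,0],[0,0,0,0,0,0],[0,0,0,0,0,0]]'; done
```

```text
time_s: 14.35
tcp_pos: [0.5099, -0.3215, 0.0251]
ee_rot: [[1.0, -0.001, -0.004], [-0.001, -1.0, 0.002], [-0.004, -0.002, -1.0]]
wrist_force: [0.2, 0.1, 0.3]
gripper_width: 1.001
time_s: 14.77
tcp_pos: [0.5121, -0.3222, 0.0287]
ee_rot: [[1.0, -0.0, 0.002], [-0.0, -1.0, -0.001], [0.002, 0.001, -1.0]]
wrist_force: [0.4, -0.3, -0.2]
gripper_width: 0.707
time_s: 15.18
tcp_pos: [0.512, -0.3222, 0.0286]
ee_rot: [[1.0, -0.0, 0.001], [-0.0, -1.0, -0.001], [0.001, 0.001, -1.0]]
wrist_force: [-0.8, 1.9, 5.6]
gripper_width: 0.682
time_s: 15.6
tcp_pos: [0.5119, -0.3222, 0.0731]
ee_rot: [[1.0, -0.0, 0.002], [-0.0, -1.0, -0.001], [0.002, 0.001, -1.0]]
wrist_force: [0.5, 0.3, -2.2]
gripper_width: 0.68
time_s: 16.02
tcp_pos: [0.511, -0.3218, 0.0709]
ee_rot: [[1.0, -0.001, -0.001], [-0.001, -1.0, 0.001], [-0.001, -0.001, -1.0]]
wrist_force: [0.5, 0.3, -2.9]
gripper_width: 0.676
time_s: 16.43
tcp_pos: [0.5115, -0.322, 0.0715]
ee_rot: [[1.0, -0.0, -0.0], [-0.0, -1.0, 0.0], [-0.0, -0.0, -1.0]]
wrist_force: [-0.8, 0.0, -3.3]
gripper_width: 0.679
time_s: 16.85
tcp_pos: [0.5115, -0.322, 0.0715]
ee_rot: [[1.0, -0.0, -0.0], [-0.0, -1.0, -0.0], [-0.0, 0.0, -1.0]]
wrist_force: [0.3, -0.4, -3.1]
gripper_width: 0.675
```

C reads about −3.2 N, so it's the full tin. Raising it and carrying it to the tray.

```bash
python3 -m jog '[[0,0,-1,0,0,0],[0,0,-2,0,0,0],[0,0,-2.5,0,0,0],[0,0,-2.5,0,0,0],[0,0,-1.5,0,0,0]]'; python3 -m jog '[[0,-1,0,0,0,0],[0,-2,0,0,0,0],[0,-3,0,0,0,0],[0,-3,0,0,0,0],[0,-3,0,0,0,0]]'; python3 -m jog '[[0,-3.2,0,0,0,0],[0,-3.2,0,0,0,0],[0,-3.2,0,0,0,0],[0,-3.2,0,0,0,0],[0,-3.2,0,0,0,0]]'; python3 -m jog '[[0,-3.2,0,0,0,0],[0,-3.2,0,0,0,0],[0,-3.2,0,0,0,0],[0,-3.2,0,0,0,0],[0,-3.2,0,0,0,0]]'; python3 -m jog '[[0.8,-3,0,0,0,0],[0,-3,0,0,0,0],[0,-3,0,0,0,0],[0,-3,0,0,0,0],[0,-2.2,0,0,0,0]]'; python3 - <<'E'
from h import *
from station import *
a=capture("scene")["frame"][:,:,::-1]
d=capture("top")["frame"][:,:,::-1]
cv2.imwrite("pics/d.png",cv2.resize(cv2.hconcat([a[50:310,120:460],d[100:360,90:430]]),None,fx=1.17,fy=1.17))
E
python3 -m jog '[[0,-0.2,0,0,0,0],[0,0,0,0,0,0],[0,0,0,0,0,0],[0,0,0,0,0,0],[0,0,0,0,0,0]]'
```

```text
time_s: 17.27
tcp_pos: [0.5127, -0.3227, 0.1705]
ee_rot: [[1.0, 0.0, 0.004], [0.0, -1.0, -0.003], [0.004, 0.003, -1.0]]
wrist_force: [1.2, 0.4, -1.8]
gripper_width: 0.675
time_s: 17.68
tcp_pos: [0.5103, -0.2002, 0.1655]
ee_rot: [[1.0, -0.002, -0.002], [-0.002, -1.0, 0.001], [-0.002, -0.001, -1.0]]
wrist_force: [0.6, 0.1, -3.6]
gripper_width: 0.677
time_s: 18.1
tcp_pos: [0.5102, -0.04, 0.1658]
ee_rot: [[1.0, -0.001, -0.002], [-0.001, -1.0, 0.0], [-0.002, -0.0, -1.0]]
wrist_force: [-0.0, -0.2, -3.1]
gripper_width: 0.68
time_s: 18.52
tcp_pos: [0.5101, 0.1197, 0.1658]
ee_rot: [[1.0, -0.0, -0.002], [-0.0, -1.0, -0.0], [-0.002, 0.0, -1.0]]
wrist_force: [0.2, 0.5, -3.7]
gripper_width: 0.674
time_s: 18.93
tcp_pos: [0.5184, 0.2624, 0.1655]
ee_rot: [[1.0, 0.001, -0.001], [0.001, -1.0, -0.0], [-0.001, 0.0, -1.0]]
wrist_force: [-0.2, -0.6, -3.2]
gripper_width: 0.672
time_s: 19.45
tcp_pos: [0.5197, 0.2611, 0.1666]
ee_rot: [[1.0, -0.002, -0.0], [-0.002, -1.0, 0.0], [-0.0, -0.0, -1.0]]
wrist_force: [-0.1, 0.4, -3.0]
gripper_width: 0.679
```

View pics/d.png

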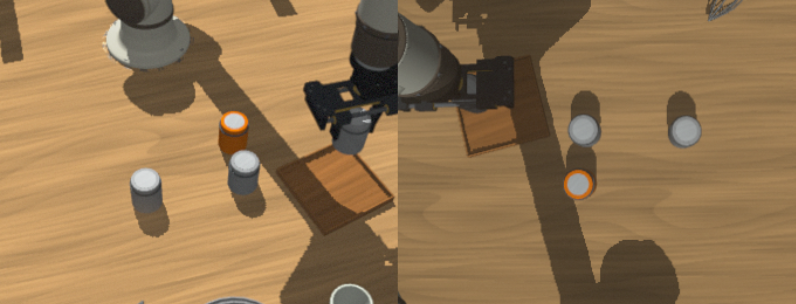

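The tin is held over the tray and the empties stand in place at (147,190) and (244,170) in the scene crop. Lowering 13.4 cm, slowly near the floor.

```bash
python3 -m jog '[[0,0,1.5,0,0,0],[0,0,2.5,0,0,0],[0,0,2.5,0,0,0],[0,0,2,0,0,0],[0,0,1.5,0,0,0]]'; python3 -m jog '[[0,0,1,0,0,0],[0,0,0.8,0,0,0],[0,0,0.5,0,0,0],[0,0,0.3,0,0,0],[0,0,0,0,0,0]]'; python3 -m jog '[[0,0,0.2,0,0,0],[0,0,0.2,0,0,0],[0,0,0.2,0,0,0],[0,0,0.1,0,0,0],[0,0,0.1,0,0,0]]'; python3 -m jog '[[0,0,0,0,0,0],[0,0,0,0,0,0],[0,0,0,0,0,0],[0,0,0,0,0,0],[0,0,0,0,0,0]]'
```

```text
time_s: 19.87
tcp_pos: [0.5191, 0.2608, 0.0648]
ee_rot: [[1.0, -0.002, -0.002], [-0.002, -1.0, -0.001], [-0.002, 0.001, -1.0]]
wrist_force: [-0.0, -0.1, -3.8]
gripper_width: 0.681
time_s: 20.28
tcp_pos: [0.5199, 0.2621, 0.0406]
ee_rot: [[1.0, -0.001, 0.0], [-0.001, -1.0, 0.0], [0.0, -0.0, -1.0]]
wrist_force: [-0.4, -0.5, -3.2]
gripper_width: 0.681
time_s: 20.7
tcp_pos: [0.5198, 0.2621, 0.0326]
ee_rot: [[1.0, -0.0, 0.0], [-0.0, -1.0, 0.0], [0.0, -0.0, -1.0]]
wrist_force: [-1.3, 0.6, 1.4]
gripper_width: 0.681
time_s: 21.12
tcp_pos: [0.5198, 0.2621, 0.0326]
ee_rot: [[1.0, -0.0, 0.0], [-0.0, -1.0, 0.0], [0.0, -0.0, -1.0]]
wrist_force: [-0.8, 0.2, -2.6]
gripper_width: 0.671
```

```bash
python3 -m jog '[[0,0,0.1,0,0,0],[0,0,0.05,0,0,0],[0,0,0,0,0,0],[0,0,0,0,0,0],[0,0,0,0,0,0]]'; python3 -m jog '[[0,0,0,0,0,0],[0,0,0,0,0,0],[0,0,0,0,0,0],[0,0,0,0,0,0],[0,0,0,0,0,0]]' 8.7;  python3 -m jog '[[0,0,0,0,0,0],[0,0,-1,0,0,0],[0,0,-2,0,0,0],[0,0,-2.5,0,0,0],[0,0,-2.5,0,0,0]]' 8.7;python3 -m jog '[[0,0,-3,0,0,0],[0,0,-3,0,0,0],[0,-1,-3,0,0,0],[-4,0,0,0,0,0],[-4,0,0,0,0,0]]' ;python3 -m jog '[[-4,0,0,0,0,0],[-4,0,0,0,0,0],[0,-4,0,0,0,0],[0,-4,0,0,0,0],[0,-4,0,0,0,0]]';  python3 -m jog '[[0,-4,0,0,0,0],[0,-4,0,0,0,0],[0,-4,0,0,0,0],[0,0,0,0,0,0],[0,0,0,0,0,0]]'; python3 - <<'E'
from h import *
from station import *
c=capture("scene");t=capture("top")
a=c["frame"][:,:,::-1]; d=t["frame"][:,:,::-1]
cv2.imwrite("pics/e.png",cv2.resize(cv2.hconcat([a[50:310,120:460],d[100:360,90:430]]),None,fx=1.17,fy=1.17))
print(sense()["wrist_force"])
E
```

```text
time_s: 21.53
tcp_pos: [0.5198, 0.2621, 0.0326]
ee_rot: [[1.0, -0.0, 0.001], [-0.0, -1.0, 0.0], [0.001, -0.0, -1.0]]
wrist_force: [-2.7, -0.1, 6.4]
gripper_width: 0.68
time_s: 21.95
tcp_pos: [0.5199, 0.2621, 0.031]
ee_rot: [[1.0, -0.0, 0.0], [-0.0, -1.0, 0.0], [0.0, -0.0, -1.0]]
wrist_force: [-0.1, 0.7, -0.4]
gripper_width: 0.951
time_s: 22.37
tcp_pos: [0.5196, 0.2617, 0.1122]
ee_rot: [[1.0, -0.0, -0.001], [-0.0, -1.0, -0.001], [-0.001, 0.001, -1.0]]
wrist_force: [0.8, -0.1, 0.2]
gripper_width: 0.998
time_s: 22.78
tcp_pos: [0.441, 0.2734, 0.2037]
ee_rot: [[1.0, -0.003, 0.004], [-0.003, -1.0, 0.004], [0.004, -0.004, -1.0]]
wrist_force: [-1.1, 0.3, -0.1]
gripper_width: 1.003
time_s: 23.2
tcp_pos: [0.3589, 0.3928, 0.203]
ee_rot: [[1.0, 0.0, 0.002], [0.0, -1.0, 0.002], [0.002, -0.002, -1.0]]
wrist_force: [1.4, 0.5, 1.0]
gripper_width: 0.997
time_s: 23.62
tcp_pos: [0.3593, 0.5135, 0.2003]
ee_rot: [[1.0, 0.001, -0.001], [0.001, -1.0, -0.001], [-0.001, 0.001, -1.0]]
wrist_force: [0.4, 0.3, 0.3]
gripper_width: 0.996
[ 0.04524847 -0.79123699 -0.82569664]
```

View pics/e.png

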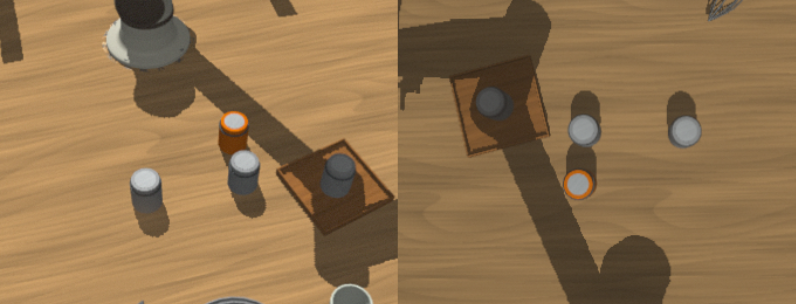

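The full tin stands upright in mid-tray at (338,175), and both empties stand where they were. I'll do a numeric check and make sure the gripper is clear of the pot.

```bash
python3 -m jog '[[-3,0,0,0,0,0],[-3,0,0,0,0,0],[-3,0,0,0,0,0],[0,0,0,0,0,0],[0,0,0,0,0,0]]'; python3 -m jog '[[0,0,0,0,0,0],[0,0,0,0,0,0],[0,0,0,0,0,0],[0,0,0,0,0,0],[0,0,0,0,0,0]]'; python3 - <<'E'
from h import *
from station import *
np.set_printoptions(precision=4,suppress=True)
c=capture("scene");t=capture("top")
for a,b in [((248,211),(329,188)),((335,212),(245,205))]:
    ea=lid(t,a,th=140);eb=lid(c,b,th=170); print(tri(ray(t,ea[0]),ray(c,eb[0])))
# tin in tray: lid by eye (top crop 490,102 ; scene crop 340,165)
pt=(90+490/1.17,100+102/1.17); print([onz(t,((490-398)/1.17+90,102/1.17+100),.074)])
print(sense()["wrist_force"],sense()["joint_velocities"])
cv2.imwrite("pics/f.png",c["frame"][:,:,::-1])
E
```

```text
time_s: 24.13
tcp_pos: [0.2691, 0.511, 0.2025]
ee_rot: [[1.0, 0.001, 0.0], [0.001, -1.0, 0.001], [0.0, -0.001, -1.0]]
wrist_force: [0.3, -0.4, 0.0]
gripper_width: 1.001
time_s: 24.55
tcp_pos: [0.2705, 0.5119, 0.2008]
ee_rot: [[1.0, -0.002, -0.0], [-0.002, -1.0, -0.0], [-0.0, 0.0, -1.0]]
wrist_force: [0.4, -1.0, 0.5]
gripper_width: 1.0
(array([0.4624, 0.0866, 0.07  ]), np.float64(0.0021566379685951298))
(array([ 0.4555, -0.1055,  0.0689]), np.float64(0.0025873584961429337))
[array([0.5174, 0.2621, 0.074 ])]
[-0.4514  0.5942 -0.1405] [ 0.2164 -0.0375 -0.0582  0.0503 -0.0332  0.0325]
```

View pics/f.png

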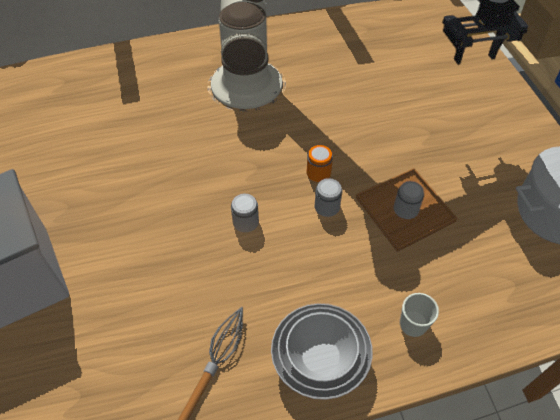

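The tin stands in the tray at (409,200), the empties are at (245,212) and (328,197), and the gripper at (487,35) is clear of everything. Handing in.

```bash
python3 -c "
from station import finish_job
print(finish_job())"
```

```text
the job is handed in; nothing more can be done
None
```

The full tin is standing upright in the tray, both empties are back where they were, and I handed the job in at about 24.7 s of the 67 s allowed. `finish_job()` gives no verdict, so whether it passed is not confirmed.

- **Finding the full tin:** I lifted all three about 43 mm. The first two, at (0.463, 0.088) and (0.457, −0.105), each pulled about −1 N. The third, at (0.512, −0.322), pulled about −3.2 N, so that one is full.
- **Placing it:** I carried the full tin to the tray, lowered it onto the floor and released it with the TCP at (0.520, 0.262). The tray's centre measured (0.519, 0.260), and a picture afterwards put the lid at (0.517, 0.262), so it is about 2 mm off centre.
- **Empty tins:** in the last pictures both stand upright, within about 1.5 mm of where they started.
- **Robot:** the gripper is open and clear of everything, and the wrist force was near zero.

**Checks that disagreed or failed:**
- The wrist force readings scatter by about 1 N. Readings taken while a tin was gripped and resting on a surface were erratic, from −2.6 to +6.4 N. I judged the weights only from readings taken with the tin lifted.
- One mid-task check put the first tin's lid 8 mm off because a shadow edge crossed it, and the next attempt failed with that tin in shadow. The final two-view check showed it in place.
- The lid of the full tin was in shadow in the last pictures, so I picked its position by eye.

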